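Index the diet-cup carousel to its next station

TASK

Bring the next diet cup under the magnifier: pull the index plunger up clear of the carousel's ring, wind the crank clockwise (seen from the handle's end) four full turns, which moves the carousel on by one notch, and press the plunger fully home in that notch. Then ease the crank a little further, by feel, just until it stiffens because the notch bears against the plunger and the play is gone, and let go with it bearing. Never strain the plunger (neither crank against it nor force it down), keep off the cups and the carousel, and leave the other things on the bench alone.

Things in the scene. Friction and masses are not known exactly. Their poses are not given: they have to be found in the camera images.
- stage: Worm-driven rotary table screwed to the bench: grey, base 200 x 200 x 14 mm. Origin: on the bench under the carousel's axis; z up; x points away from the robot at yaw 0. The worm axis is level, along the stage's y, 75 mm up, 50 mm to the -x side of the carousel's axis; crank at its -y end. A magnifier ring 226 mm up overhangs only the +x side, its post 254 mm tall.
- carousel: White plate, 12 lidded cups (tops 139 mm up, within 82 mm of the axis), steel rim ring (radius 86 to 98 mm, top 112 mm up) with 12 notches about 11 mm wide, every 30 deg. Origin: on its axis at bench height. Only the crank moves it (48:1): a crank turn clockwise, seen from the handle's end, turns it 7.5 deg counter-clockwise from above; 4 turns = 1 notch.
- next_notch (a point): Middle of the notch that has to come under the plunger, at the ring's top face, 92 mm from the carousel's axis; it turns with the carousel. At the start it is 30 deg clockwise, seen from above, from the plunger.
- crank_centre (a point): Point on the worm axis about which the handle circles (radius 32 mm, upright circle square to the stage's y), level with the middle of the handle, 75 mm up. Crank arm and shaft lie on its +y side. Clockwise is over the top to +x. Drag at the handle: 3 to 4 N moving, less at rest; it stays where left. One newton more on the handle puts about 17 N on the plunger once its notch bears.
- handle (a point): Middle of the crank handle: black round grip, 18 mm thick, 50 mm long, lying along the stage's y, free to spin; the arm is 32 mm away in +y. At the start 38 to 65 deg before the top, on the -x side. With the plunger in a notch it has 0.3 to 1.4 rad of free play either side of mid-notch, not the same each time. Bearing is right at 1.5 to 3 N above the drag; 5 N above is too much.
- plunger_knob (a point): Centre of the plunger's black round pull knob: 26 mm across, 23 mm high, upright, 187 mm above the bench when home. Under it a sleeve 18 mm across (top 5 mm below the knob when home), then the bracket's arm, 26 mm wide, top 160 mm above the bench, reaching outwards from the carousel to its post.
- plunger: Index plunger: upright pin 8 mm thick. Origin: middle of its lower end, 102 mm up when home, which is 10 mm deep in a notch. Slides up 15 mm to a stop, stays where left, 5 N friction either way. Lifted over 10 mm it clears the ring; pressed where no notch is, it stands on the ring 10 mm short of home. Its bracket was set by hand and gives a little. 90 N between pin and ring overstrains it.
- dishes: Bystander: stack of three clear dishes, 60 mm across, 39 mm high. Origin: centre of its underside.
- cage: Bystander: clear rearing box, 88 x 88 mm, with a tan lid and a white plug, 142 mm high. Origin: centre of its underside.
- forceps: Bystander: steel forceps lying flat, 140 mm long, 16 mm wide, 8 mm high. Origin: on its underside, near the middle.
Not all that is in view belongs to the job. What is meant by the part that bears plunger_knob is not red, and is the larger of those in its own colour.

How it is judged:
On the way, in this order (a step that is already met when the one before it is completed fails the run):
1. the plunger is pulled up clear of the ring before the carousel moves (z of plunger_knob in the frame of stage above 0.1975 m and horizontal distance between plunger_knob and next_notch above 0.044 m), for 0.2 s.
2. with the plunger still up, the crank brings the next notch under it (z of plunger_knob in the frame of stage above 0.1955 m and horizontal distance between plunger_knob and next_notch below 0.004 m), for 0.2 s.
3. the plunger is pressed home in the next notch (z of plunger_knob in the frame of stage below 0.189 m and horizontal distance between plunger_knob and next_notch below 0.0035 m), for 0.2 s.
At the end, for the whole second after the job is handed in: The plunger is home (within 2 mm) in the next notch, the notch bears on it with 15 to 90 N so that no play is left, and the carousel is at rest (all of step 3 and contact force between plunger and carousel between 15 and 90 N and angular speed of carousel below 0.02 rad/s); the robot touches nothing.
It fails at once if the plunger is strained against the ring (contact force between plunger and carousel above 90 N).
It fails at once if the robot presses on the carousel or its cups (contact force between any of the fingers, the arm and carousel above 3 N).
It fails at once if a bystander is moved (distance of any of dishes, cage, forceps from where it was at the start of the episode above 0.012 m).
It also fails if it takes over 72 s, if anything falls off the work surface, if the arm or the gripper's body presses on something with over 40 N, if the wrist force passes 120 N, or if a joint passes its speed limit or range.

ROBOT

A 6-joint arm with a two-finger parallel gripper is mounted at the origin on the work surface. World frame = base frame: x ahead of the robot, y to its left, z up, the work surface at z = 0. Lengths are in m, angles in rad, forces in N, time in s.
With the tool pointing down it reaches from about 0.275 to 0.85 m from the base axis. Payload 19 kg.
Tool frame: the origin (TCP) lies between the finger pads; the fingertips stand 11 mm ahead of it and the grasp point (between the pads) lies 8 mm behind it; z points along the fingers, y is the direction in which the jaws open and shut (so a half turn about z gives the same grasp; the last joint's range is limited). The gripper opens to 85 mm and grips with 20 to 120 N. Pads are 22 mm wide; open, the fingers measure 114 mm over their backs; the gripper's body (76 mm by 85 mm) begins 54 mm behind the grasp point. The pads swing forward as they close: fully open they stand 13 mm farther back than shut.
Start: joints at [-1.343, 0.15, 1.437, -0, 1.554, -0.134], TCP at [0.203, -0.538, 0.242] pointing down, gripper open.
Joint ranges: [-2.8, 2.8], [-0.68, 2.1], [0.12, 2.68], [-1.39, 4.53], [0.16, 2.79], [-2.81, 2.81]. Speed limits (rad/s): [1.89, 1.89, 2.22, 3.01, 3.01, 3.01].

INTERFACE

Orientations are given as a unit quaternion [w, x, y, z].
In Python, from workcell import state, capture, close_job gives the robot as it stands.
- The arm moves only by the tool drive_tool, never from a script. Its argument "commands" is a list of rows, each an object of numbers: "x", "y", "z": the shift along the tool's x, y, z in mm; "turn": the turn about the tool's z in rad; "hand": the opening, from -1 (shut) to 1 (fully open), so that 0 is half open. In form: [{"x": .., "y": .., "z": .., "turn": .., "hand": ..}, ...]. A call has 1 to 20 rows; each row is the pose to reach, as a shift and turn from the pose commanded when the call began, along the tool's axes at that moment; what a row does not reach only later rows make up. A row lasts 1/8 s, in which the tool goes at most 62.5 mm and 10.7 degrees, less where a joint would pass 70% of its speed; a pose out of reach is approached as far as the arm can. A call with a gripper value outside its range is refused whole. The fingers move at their own pace and stop on an object; "squeeze" is the grip in N (left out, the last holds). Time passes only in rows, so rows that repeat a pose let the fingers close. It gives the time, the measured TCP pose, the force and the opening at its end, in the units of the state.
- state(): the state, without advancing time (a new reading comes with each control period).
- capture(name): name is "scene" or "top" or "wrist"; returns a dict with "pixels" (480x640x3 uint8, red, green, blue), "z_map" (480x640 float32, m along the optical axis (not along the pixel's ray), 0 where there is no reading), "camera_matrix" (3x3 intrinsics, pixels), "R" (3x3) and "t" (3): a world point X has camera coordinates R X + t; the wrist camera has in their place "hand_eye" (4x4, takes a point from camera to tool coordinates, whose origin is the TCP and whose axes are the flange's). Camera axes: x right, y down, z forward; pixel columns grow to the right and rows downward; lengths in m; the calibration is good to about 2 mm. A picture is of the moment at which its call begins: read the wrist's pose just before it.
- close_job(): hands the job in, once; it reports no verdict.
The state is a dict: "time": time; "joint_pos": joint angles; "dq": joint speeds; "effort": joint torques, N m; "tcp_pos": TCP position; "orientation": TCP orientation; "wrist_force": force on the tool from outside, world axes, zero at the start; "moment": the same for the moment, N m; "width": finger opening in m.
Only numpy, scipy, OpenCV 4.12 (cv2) and the standard library are available. Lean on these libraries where they do the work, as an engineer would, in place of code of your own. Each camera call takes 0.05 s, during which the arm holds its last target. There are 200 camera calls.

## Working session

There is one attempt and no reset: what is moved stays moved. The work goes in short steps, Python scripts to look and compute and a tool call to move; the robot and the scene stay as the last step left them, time stands still between calls to the robot, and variables do not carry over. Pictures are saved under pics/ and viewed, about 8 in all and at most 12, crops included, and the job is handed in when it is done.

Besides the shell and the picture viewer there is one more tool, called after "Call:" by a JSON object that holds its "name" and its "arguments", one argument or row to a line. drive_tool: Moves the arm, as the interface text tells. Its arguments: {"type":"object","properties":{"commands":{"type":"array","items":{"type":"object","properties":{"x":{"type":"number"},"y":{"type":"number"},"z":{"type":"number"},"turn":{"type":"number"},"hand":{"type":"number"}}}},"squeeze":{"type":"number"}},"required":["commands"]}

```bash
mkdir -p pics; ls
python3 - <<'E'
from workcell import state,capture
import cv2,numpy as np
s=state();print({k:np.round(v,3) for k,v in s.items()})
for n in("scene","top"):
    c=capture(n);np.savez(n+".npz",**c)
    cv2.imwrite(f"pics/{n}1.png",c["pixels"][:,:,::-1]);print(n,c["camera_matrix"].round(1).tolist(),c["R"].round(3).tolist(),c["t"].round(3))
E
```

```text
pics
{'time': np.float64(0.0), 'joint_pos': array([-1.343,  0.151,  1.438, -0.   ,  1.554, -0.134]), 'dq': array([-0.001, -0.001, -0.   ,  0.001,  0.   , -0.001]), 'effort': array([-2.0000e-03, -7.1306e+01, -5.7087e+01, -0.0000e+00,  9.0000e-03,
       -0.0000e+00]), 'tcp_pos': array([ 0.203, -0.538,  0.242]), 'orientation': array([-0.001,  0.984,  0.18 , -0.   ]), 'wrist_force': array([-0.465, -0.076,  0.344]), 'moment': array([ 0.017, -0.034, -0.036]), 'width': np.float64(0.085)}
scene [[505.4, 0.0, 325.3], [0.0, 505.4, 245.6], [0.0, 0.0, 1.0]] [[0.812, 0.584, 0.003], [0.424, -0.586, -0.69], [-0.401, 0.562, -0.724]] [-0.452 -0.125  1.404]
top [[461.3, 0.0, 313.7], [0.0, 461.3, 234.5], [0.0, 0.0, 1.0]] [[0.017, -1.0, -0.025], [-0.994, -0.014, -0.107], [0.107, 0.026, -0.994]] [0.009 0.546 0.98 ]
```

View pics/scene1.png

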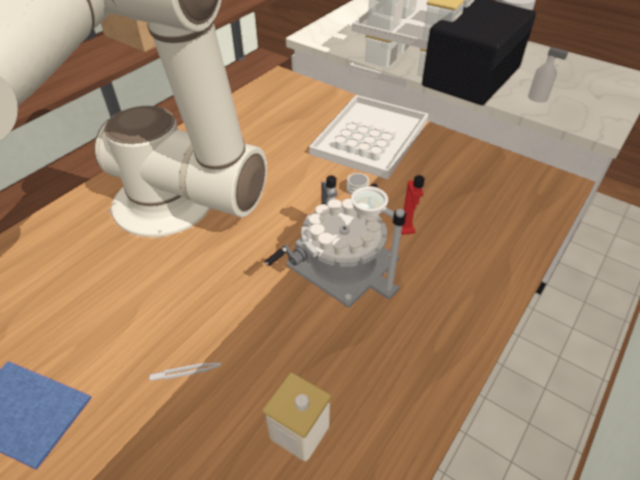

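View pics/top1.png

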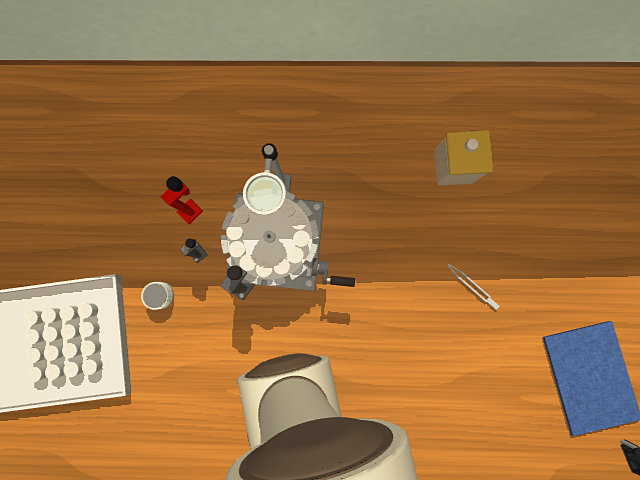

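Scene: carousel at about (345,232), handle (278,257). Top: carousel hub (269,237), handle (341,281). The candidates with a black knob are: grey (235,272), grey and smaller (192,245), red (175,185), and the magnifier post cap (268,151). The larger grey one standing at the ring, (235,272), fits. I'll confirm that in a crop and measure.

```bash
cat > h.py <<'E'
import numpy as np,cv2
def load(n): return dict(np.load(n+".npz"))
def cloud(c):
    K=c["camera_matrix"];z=c["z_map"];v,u=np.mgrid[:480,:640]
    P=np.stack([(u-K[0,2])/K[0,0]*z,(v-K[1,2])/K[1,1]*z,z],-1)
    return (P-c["t"])@c["R"]   # R^T(P-t)
def ray(c,u,v,h):
    K=c["camera_matrix"];d=c["R"].T@np.array([(u-K[0,2])/K[0,0],(v-K[1,2])/K[1,1],1]);o=-c["R"].T@c["t"]
    return o+d*(h-o[2])/d[2]
E
python3 - <<'E'
from h import *
for n in("top","scene"):
    c=load(n);W=cloud(c);p=c["pixels"].astype(int)
    m=((p.max(-1)<60)&(c["z_map"]>0)&(W[...,2]>.03)&(W[...,2]<.3)).astype(np.uint8)
    k,l,st,ce=cv2.connectedComponentsWithStats(m)
    for i in range(1,k):
        if st[i,4]>15:
            q=W[l==i];print(n,ce[i].round(1),st[i,4],"med",np.median(q,0).round(3),"zmax",np.percentile(q[:,2],95).round(3), "lo",q.min(0).round(3),"hi",q.max(0).round(3))
c=load("top");W=cloud(c)
print("hub",ray(c,269,237,.14),W[237,269])
# base plate z~.014
m=(abs(W[...,2]-.014)<.006)&(np.ptp(c["pixels"].astype(int),axis=-1)<25)
m[:, :200]=0;m[:,340:]=0
q=W[m][:,:2].astype(np.float32);print(len(q),cv2.minAreaRect(q))
# ring top
m=(abs(W[...,2]-.112)<.006);m[:,:200]=0;m[:,340:]=0;m[:190]=0
q=W[m][:,:2];print("ring",len(q),q.mean(0),cv2.minEnclosingCircle(q.astype(np.float32)))
a=cv2.resize(c["pixels"][130:310,150:370],None,fx=3.4,fy=3.3,interpolation=cv2.INTER_CUBIC)
cv2.imwrite("pics/crop1.png",a[:,:,::-1])
E
```

```text
top [269.8 152.8] 113 med [0.663 0.089 0.248] zmax 0.25 lo [0.657 0.081 0.21 ] hi [0.682 0.105 0.251]
top [174.2 183.7] 188 med [0.62  0.274 0.197] zmax 0.2 lo [0.609 0.265 0.164] hi [0.634 0.29  0.201]
top [190.6 242.8] 78 med [0.514 0.257 0.136] zmax 0.139 lo [0.507 0.25  0.108] hi [0.525 0.266 0.139]
top [193.4 252.4] 73 med [0.498 0.27  0.072] zmax 0.109 lo [0.493 0.248 0.03 ] hi [0.518 0.276 0.114]
top [234.4 272.6] 174 med [0.456 0.156 0.198] zmax 0.201 lo [0.445 0.145 0.161] hi [0.469 0.17  0.203]
top [239.5 287.2] 99 med [0.428 0.165 0.099] zmax 0.157 lo [0.419 0.142 0.033] hi [0.459 0.175 0.159]
top [342.1 280.9] 202 med [ 0.445 -0.043  0.104] zmax 0.108 lo [ 0.436 -0.067  0.098] hi [ 0.455 -0.019  0.11 ]
top [630.2 452.3] 196 med [ 0.191 -0.483  0.289] zmax 0.299 lo [ 0.171 -0.494  0.252] hi [ 0.2   -0.464  0.3  ]
scene [477.7  48.3] 7710 med [0.442 0.977 0.178] zmax 0.226 lo [0.285 0.954 0.03 ] hi [0.532 1.303 0.229]
scene [330.4 181.9] 78 med [0.463 0.147 0.193] zmax 0.198 lo [0.452 0.139 0.176] hi [0.472 0.162 0.202]
scene [418.4 181.3] 90 med [0.626 0.268 0.193] zmax 0.199 lo [0.616 0.262 0.178] hi [0.635 0.283 0.2  ]
scene [398.6 220.2] 83 med [0.677 0.081 0.239] zmax 0.248 lo [0.665 0.077 0.227] hi [0.684 0.091 0.249]
scene [275.1 256.5] 87 med [ 0.452 -0.047  0.102] zmax 0.105 lo [ 0.444 -0.069  0.096] hi [ 0.458 -0.025  0.106]
hub [0.52799097 0.10180265 0.14      ] [0.52969237 0.10390305 0.12309064]
1165 ((0.5284702777862549, 0.10832107067108154), (0.2724345326423645, 0.2805940508842468), 49.95455551147461)
ring 4020 [0.52289045 0.10064157] ((0.45662248134613037, 0.08079700171947479), 0.1753699630498886)
```

View pics/crop1.png

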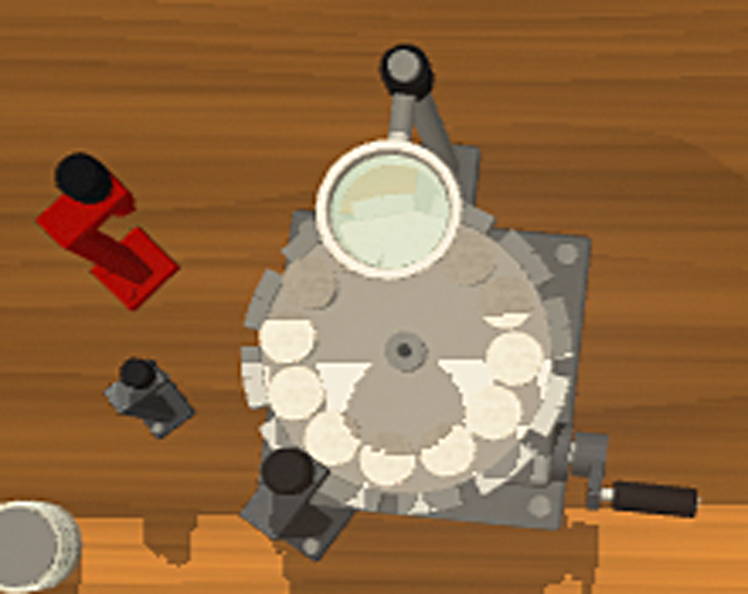

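The crop confirms it: the grey bracket with the black knob, crop (287,470), overlaps the ring. The small grey one at (137,372) and the red one at (83,177) stand apart from it. Moving above the knob with the jaws set along stage x (yaw about -0.08).

Call:
{"name": "drive_tool", "arguments": {
  "commands": [
    {"x": 484,"y": -561,"z": -58,"turn": -1.13,"hand": 1},
    {"x": 484,"y": -561,"z": -58,"turn": -1.13,"hand": 1},
    {"x": 484,"y": -561,"z": -58,"turn": -1.13,"hand": 1},
    {"x": 484,"y": -561,"z": -58,"turn": -1.13,"hand": 1},
    {"x": 484,"y": -561,"z": -58,"turn": -1.13,"hand": 1},
    {"x": 484,"y": -561,"z": -58,"turn": -1.13,"hand": 1},
    {"x": 484,"y": -561,"z": -58,"turn": -1.13,"hand": 1},
    {"x": 484,"y": -561,"z": -58,"turn": -1.13,"hand": 1},
    {"x": 484,"y": -561,"z": -58,"turn": -1.13,"hand": 1},
    {"x": 484,"y": -561,"z": -58,"turn": -1.13,"hand": 1},
    {"x": 484,"y": -561,"z": -58,"turn": -1.13,"hand": 1},
    {"x": 484,"y": -561,"z": -58,"turn": -1.13,"hand": 1},
    {"x": 484,"y": -561,"z": -58,"turn": -1.13,"hand": 1},
    {"x": 484,"y": -561,"z": -58,"turn": -1.13,"hand": 1},
    {"x": 484,"y": -561,"z": -58,"turn": -1.13,"hand": 1},
    {"x": 484,"y": -561,"z": -58,"turn": -1.13,"hand": 1}
  ],
  "squeeze": 40
}}

```text
time: 2.1
tcp_pos: [0.4575, 0.1574, 0.3005]
orientation: [0.0, 0.735, 0.678, 0.0]
wrist_force: [-0.1, 0.5, -0.4]
width: 0.0857
```

```bash
cat >> h.py <<'E'
from scipy.spatial.transform import Rotation as Ro
def wrist():
    from workcell import state,capture
    s=state();c=capture("wrist");q=s["orientation"];R=Ro.from_quat([q[1],q[2],q[3],q[0]]).as_matrix()
    H=c["hand_eye"];Rc=R@H[:3,:3];o=R@H[:3,3]+s["tcp_pos"]
    c["R"]=Rc.T;c["t"]=-Rc.T@o
    return s,c
E
python3 - <<'E'
from h import *
s,c=wrist();print(s["time"],s["tcp_pos"],s["orientation"],s["joint_pos"].round(2),s["wrist_force"],c["hand_eye"].round(3).tolist())
np.savez("w1.npz",**c)
W=cloud(c);p=c["pixels"].astype(int)
m=((p.max(-1)<60)&(c["z_map"]>0)&(W[...,2]>.03)).astype(np.uint8)
k,l,st,ce=cv2.connectedComponentsWithStats(m)
for i in range(1,k):
    if st[i,4]>100:
        q=W[l==i];print(ce[i].round(0),st[i].tolist(),"med",np.median(q,0).round(4),"lo",q.min(0).round(3),"hi",q.max(0).round(3))
cv2.imwrite("pics/w1.png",c["pixels"][:,:,::-1])
E
```

```text
2.1 [0.45752408 0.15735313 0.30051136] [7.26473764e-05 7.34995302e-01 6.78072170e-01 1.80762916e-04] [ 0.17 -0.06  1.54  0.    1.66  0.25] [-0.07711356  0.45321933 -0.38356441] [[-0.001, -0.952, -0.305, 0.077], [1.0, -0.001, 0.001, 0.0], [-0.001, -0.305, 0.952, -0.132], [0.0, 0.0, 0.0, 1.0]]
[586.  28.] [554, 0, 65, 56, 2619] med [0.6167 0.2746 0.198 ] lo [0.608 0.263 0.176] hi [0.636 0.288 0.201]
[362.  84.] [352, 72, 32, 32, 172] med [0.4968 0.2679 0.0886] lo [0.493 0.247 0.03 ] hi [0.513 0.273 0.112]
[391.  87.] [379, 74, 26, 27, 522] med [0.5151 0.257  0.1371] lo [0.507 0.249 0.112] hi [0.525 0.266 0.14 ]
[326. 242.] [308, 221, 37, 42, 1233] med [0.4579 0.1591 0.1983] lo [0.443 0.143 0.161] hi [0.47  0.169 0.201]
[313. 429.] [0, 309, 640, 171, 49261] med [0.4501 0.1675 0.3659] lo [0.385 0.138 0.303] hi [0.533 0.178 0.386]
[475. 330.] [466, 322, 20, 15, 132] med [0.5125 0.1588 0.3163] lo [0.511 0.158 0.31 ] hi [0.515 0.16  0.321]
[328. 378.] [324, 368, 15, 31, 137] med [ 0.4432 -0.0217  0.1034] lo [ 0.438 -0.052  0.093] hi [ 0.456 -0.016  0.107]
```

View pics/w1.png

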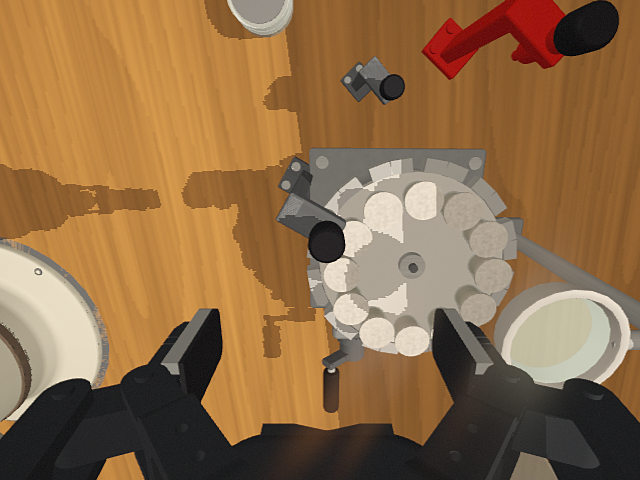

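Wrist view: knob at (326,242), hub (412,266), handle (331,388). The base's edge runs along image x, so the yaw agrees.

Run:
```python
from h import *
c=load("w1");W=cloud(c);p=c["pixels"].astype(int);dark=p.max(-1)<70
v,u=np.mgrid[:480,:640]
def box(a,b,d,e): return (u>=a)&(u<b)&(v>=d)&(v<e)
q=W[box(300,350,215,268)&dark&(W[...,2]>.1965)];print("knob w1",len(q),(q.min(0)+q.max(0))/2,np.ptp(q,axis=0),cv2.minEnclosingCircle(q[:,:2].astype(np.float32)))
t=load("top");Wt=cloud(t);dt=t["pixels"].max(-1)<70
q=Wt[dt&(Wt[...,2]>.1965)&(abs(Wt[...,0]-.457)<.02)&(abs(Wt[...,1]-.157)<.02)];print("knob top",cv2.minEnclosingCircle(q[:,:2].astype(np.float32)))
# base edge
pts=[]
for x in range(325,475,5):
    col=p[135:165,x];g=np.ptp(col,axis=-1)<30
    i=np.argmax(g);pts.append(ray(c,x,135+i,.014)[:2])
pts=np.array(pts,np.float32);L=cv2.fitLine(pts,cv2.DIST_HUBER,0,.01,.01).ravel();print("edge",L,np.arctan2(L[1],L[0]))
for n,C,WW in(("w1",c,W),("top",t,Wt)):
    a=WW[(abs(WW[...,2]-.1125)<.0035)&(np.hypot(WW[...,0]-.529,WW[...,1]-.104)<.104)&(np.hypot(WW[...,0]-.529,WW[...,1]-.104)>.085)]
    print(n,len(a),"ring circ",cv2.minEnclosingCircle(a[:,:2].astype(np.float32)))
    d=(C["pixels"].max(-1)<70)&(abs(WW[...,0]-.445)<.02)&(abs(WW[...,1]+.044)<.032)&(WW[...,2]>.08)&(WW[...,2]<.12)
    q=WW[d];print(n,"handle",len(q),np.median(q,0),q.min(0),q.max(0));l=cv2.fitLine(q[:,:2].astype(np.float32),cv2.DIST_L2,0,.01,.01).ravel();print(l, 'yaw',np.arctan2(-l[0],l[1]))
```

```text
knob w1 974 [0.45763168 0.18892054 0.31473799] [0.02477712 0.09033672 0.23647414] ((0.4596540331840515, 0.18901973962783813), 0.045387960970401764)
knob top ((0.45658013224601746, 0.1580808162689209), 0.012328372336924076)
edge [ 0.9959023  -0.09043577  0.5324634   0.20340703] -0.090559505
w1 4184 ring circ ((0.5329334735870361, 0.10308616608381271), 0.09866181761026382)
w1 handle 248 [ 0.44428208 -0.02583074  0.10419091] [ 0.43732203 -0.06885994  0.09323886] [ 0.45614275 -0.01639592  0.10731317]
[ 0.27073863  0.9626529   0.44547686 -0.02955588] yaw -0.27416024
top 1033 ring circ ((0.532217800617218, 0.10565786808729172), 0.09851124882698059)
top handle 210 [ 0.44527563 -0.04260756  0.10431391] [ 0.43554441 -0.06672724  0.09765797] [ 0.45508381 -0.01857339  0.11006105]
[ 0.08124158  0.99669445  0.44550017 -0.04277286] yaw -0.081331216
```

Call:
{"name": "drive_tool", "arguments": {
  "commands": [
    {"x": 1,"y": 0,"z": 40,"turn": 0,"hand": 1},
    {"x": 1,"y": 0,"z": 80,"turn": 0,"hand": 1},
    {"x": 1,"y": 0,"z": 105,"turn": 0,"hand": 0.5},
    {"x": 1,"y": 0,"z": 119,"turn": 0,"hand": 0.2},
    {"x": 1,"y": 0,"z": 119,"turn": 0,"hand": -0.2},
    {"x": 1,"y": 0,"z": 119,"turn": 0,"hand": -1},
    {"x": 1,"y": 0,"z": 119,"turn": 0,"hand": -1},
    {"x": 1,"y": 0,"z": 119,"turn": 0,"hand": -1}
  ],
  "squeeze": 40
}}

```text
time: 3.15
tcp_pos: [0.4577, 0.1593, 0.1824]
orientation: [0.0, 0.734, 0.679, 0.0]
wrist_force: [-5.3, -1.0, 3.4]
width: 0.0244
```

Call:
{"name": "drive_tool", "arguments": {
  "commands": [
    {"z": -4,"hand": -1},
    {"z": -8,"hand": -1},
    {"z": -12,"hand": -1},
    {"z": -13.5,"hand": -1},
    {"z": -13.5,"hand": -1},
    {"z": -13.5,"hand": -1}
  ]
}}

```text
schema error: expected keys x, y, z, turn, hand
```

Run:
```python
from h import *
s,c=wrist();print(s["time"],s["tcp_pos"],s["wrist_force"],s["width"])
from workcell import capture
c=capture("top");W=cloud(c);d=(c["pixels"].max(-1)<70)&(abs(W[...,0]-.457)<.015)&(abs(W[...,1]-.157)<.015);print(d.sum(),np.percentile(W[d][:,2],[5,50,90]) if d.any() else 0)
cv2.imwrite("pics/t2.png",cv2.resize(c["pixels"][190:320,170:370],None,fx=3,fy=3)[:,:,::-1])
```

```text
3.15 [0.45770631 0.15927103 0.18236134] [-5.32193569 -0.98640462  3.42917275] 0.02442465748991662
0 0
```

Call:
{"name": "drive_tool", "arguments": {
  "commands": [
    {"x": 0,"y": 0,"turn": 0,"z": -4,"hand": -1},
    {"x": 0,"y": 0,"turn": 0,"z": -8,"hand": -1},
    {"x": 0,"y": 0,"turn": 0,"z": -12,"hand": -1},
    {"x": 0,"y": 0,"turn": 0,"z": -13.5,"hand": -1},
    {"x": 0,"y": 0,"turn": 0,"z": -13.5,"hand": -1},
    {"x": 0,"y": 0,"turn": 0,"z": -13.5,"hand": -1}
  ]
}}

```text
time: 4.0
tcp_pos: [0.4577, 0.1593, 0.1952]
orientation: [0.0, 0.734, 0.679, 0.0]
wrist_force: [-5.9, -1.7, 0.0]
width: 0.0241
```

Call:
{"name": "drive_tool", "arguments": {
  "commands": [
    {"x": 0,"y": 0,"turn": 0,"z": 0,"hand": 1},
    {"x": 0,"y": 0,"turn": 0,"z": 0,"hand": 1},
    {"x": 0,"y": 0,"turn": 0,"z": 0,"hand": 1},
    {"x": 0,"y": 0,"turn": 0,"z": -40,"hand": 1},
    {"x": 0,"y": 0,"turn": 0,"z": -80,"hand": 1},
    {"x": -50,"y": 0,"turn": 0,"z": -80,"hand": 1},
    {"x": -100,"y": 0,"turn": 0,"z": -80,"hand": 1},
    {"x": -150,"y": 0,"turn": 0,"z": -80,"hand": 1},
    {"x": -150,"y": 0,"turn": 0,"z": -80,"hand": 1}
  ]
}}

```text
time: 5.12
tcp_pos: [0.4457, 0.0071, 0.275]
orientation: [0.0, 0.736, 0.677, 0.0]
wrist_force: [-0.0, 0.8, 0.5]
width: 0.0852
```

```bash
cat > look.py <<'E'
from h import *
import sys
s,c=wrist();print(s["time"],s["tcp_pos"],s["joint_pos"].round(2),s["wrist_force"].round(2))
np.savez(sys.argv[1]+".npz",**c);W=cloud(c);p=c["pixels"]
d=(p.max(-1)<70)
k=W[d&(abs(W[...,0]-.457)<.02)&(abs(W[...,1]-.157)<.02)&(W[...,2]>.19)&(W[...,2]<.23)]
if len(k): print("knob",len(k),np.percentile(k[:,2],[10,50,90]),cv2.minEnclosingCircle(k[:,:2].astype(np.float32)))
m=d&(abs(W[...,0]-.46)<.05)&(abs(W[...,1]+.044)<.035)&(W[...,2]>.03)&(W[...,2]<.125)
q=W[m]
if len(q):print("handle",len(q),np.median(q,0),q.min(0),q.max(0))
cv2.imwrite(f"pics/{sys.argv[1]}.png",p[:,:,::-1])
E
python3 look.py w2
```

```text
5.125 [0.44573253 0.00712768 0.27497877] [-0.16 -0.13  1.66 -0.    1.62 -0.07] [-0.05  0.8   0.55]
knob 67 [0.19116902 0.19364818 0.19641926] ((0.4567843973636627, 0.14460229873657227), 0.006002507172524929)
handle 948 [ 0.44652813 -0.04226775  0.1049929 ] [ 0.43685038 -0.06917993  0.09035125] [ 0.46696961 -0.00904107  0.10805071]
```

View pics/w2.png

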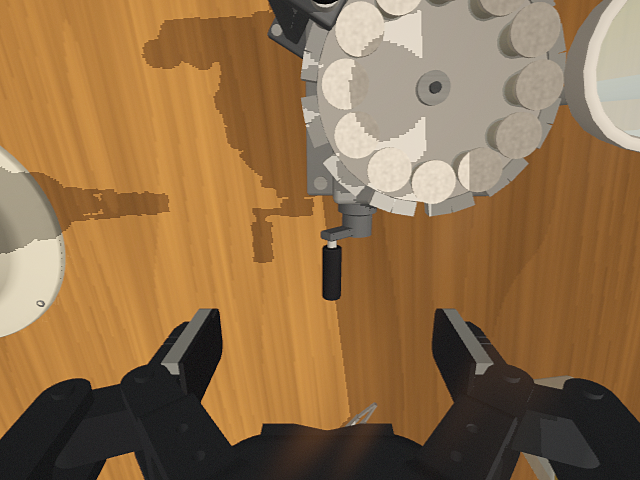

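Handle at (331,272), clear all round. Check the knob height from the top and scene cameras, and refine the handle.

Run:
```python
from h import *
from workcell import capture
for n in("top","scene"):
    c=capture(n);W=cloud(c);d=(c["pixels"].max(-1)<70)&(abs(W[...,0]-.457)<.018)&(abs(W[...,1]-.157)<.018)&(W[...,2]>.18);q=W[d]
    if len(q):print(n,len(q),np.percentile(q[:,2],[5,50,95]))
c=load("w2");W=cloud(c);v,u=np.mgrid[:480,:640]
m=(c["pixels"].max(-1)<70)&(u>316)&(u<346)&(v>244)&(v<302);q=W[m&(W[...,2]>.101)]
l=cv2.fitLine(q[:,:2].astype(np.float32),cv2.DIST_L2,0,.01,.01).ravel();print(len(q),q.min(0),q.max(0),l,np.arctan2(-l[0],l[1]),np.percentile(q[:,2],[50,90,98]))
a=.085;ax=np.array([.531,.104])
for y in(-.1536,):
  print("centre", ax+np.array([np.cos(a)*-.05+np.sin(a)*y, -np.sin(a)*-.05+np.cos(a)*y]))
```

```text
scene 84 [0.19176314 0.2048963  0.21096097]
895 [ 0.43685038 -0.06917993  0.10110843] [0.4559155  0.08392672 0.40739663] [ 0.07189094  0.9974125   0.44637197 -0.04207951] -0.07195301 [0.10516347 0.10653872 0.10720766]
centre [ 0.46814023 -0.04480057]
```

Call:
{"name": "drive_tool", "arguments": {
  "commands": [
    {"x": -54,"y": 5,"z": 40,"turn": 0,"hand": 0},
    {"x": -54,"y": 5,"z": 80,"turn": 0,"hand": 0},
    {"x": -54,"y": 5,"z": 120,"turn": 0,"hand": 0},
    {"x": -54,"y": 5,"z": 155,"turn": 0,"hand": 0},
    {"x": -54,"y": 5,"z": 185,"turn": 0,"hand": 0},
    {"x": -54,"y": 5,"z": 185,"turn": 0,"hand": -0.4},
    {"x": -54,"y": 5,"z": 185,"turn": 0,"hand": -1},
    {"x": -54,"y": 5,"z": 185,"turn": 0,"hand": -1},
    {"x": -54,"y": 5,"z": 185,"turn": 0,"hand": -1}
  ],
  "squeeze": 20
}}

```text
time: 6.4
tcp_pos: [0.447, -0.0438, 0.0909]
orientation: [0.0, 0.734, 0.679, 0.001]
wrist_force: [0.2, 7.7, -3.6]
width: 0.0173
```

Call:
{"name": "drive_tool", "arguments": {
  "commands": [
    {"x": 0,"y": 5.2,"z": -3.7,"turn": 0,"hand": -1},
    {"x": 0,"y": 10.3,"z": -6.1,"turn": 0,"hand": -1},
    {"x": 0,"y": 15.6,"z": -7.5,"turn": 0,"hand": -1},
    {"x": 0,"y": 21.2,"z": -8,"turn": 0,"hand": -1}
  ]
}}

```text
time: 6.9
tcp_pos: [0.4685, -0.0457, 0.0998]
orientation: [0.001, 0.734, 0.679, 0.001]
wrist_force: [-2.3, 6.2, 6.3]
width: 0.0172
```

Run:
```python
from workcell import *
s=state();print(s["time"],s["tcp_pos"],s["wrist_force"],s["width"],s["dq"].round(3))
```

```text
6.9 [ 0.46853069 -0.04566521  0.09977077] [-2.25664956  6.22010054  6.25679017] 0.017158353306772987 [ 0.017  0.093 -0.1    0.     0.007  0.017]
```

Call:
{"name": "drive_tool", "arguments": {
  "commands": [
    {"x": 0,"y": 9.9,"z": 1.6,"turn": 0,"hand": -1},
    {"x": 0,"y": 18.8,"z": 6.1,"turn": 0,"hand": -1},
    {"x": 0,"y": 25.9,"z": 13.2,"turn": 0,"hand": -1},
    {"x": 0,"y": 30.4,"z": 22.1,"turn": 0,"hand": -1},
    {"x": 0,"y": 32,"z": 32,"turn": 0,"hand": -1}
  ]
}}

```text
time: 7.52
tcp_pos: [0.5012, -0.0485, 0.0672]
orientation: [0.001, 0.734, 0.679, 0.001]
wrist_force: [-1.3, 4.4, 4.5]
width: 0.0174
```

Call:
{"name": "drive_tool", "arguments": {
  "commands": [
    {"x": 0,"y": -1.6,"z": 9.9,"turn": 0,"hand": -1},
    {"x": 0,"y": -6.1,"z": 18.8,"turn": 0,"hand": -1},
    {"x": 0,"y": -13.2,"z": 25.9,"turn": 0,"hand": -1},
    {"x": 0,"y": -22.1,"z": 30.4,"turn": 0,"hand": -1},
    {"x": 0,"y": -32,"z": 32,"turn": 0,"hand": -1},
    {"x": 0,"y": -41.9,"z": 30.4,"turn": 0,"hand": -1},
    {"x": 0,"y": -50.8,"z": 25.9,"turn": 0,"hand": -1},
    {"x": 0,"y": -57.9,"z": 18.8,"turn": 0,"hand": -1},
    {"x": 0,"y": -62.4,"z": 9.9,"turn": 0,"hand": -1},
    {"x": 0,"y": -64,"z": 0,"turn": 0,"hand": -1}
  ]
}}

```text
time: 8.78
tcp_pos: [0.4371, -0.0431, 0.0673]
orientation: [0.001, 0.734, 0.679, 0.002]
wrist_force: [15.3, 10.7, -4.9]
width: 0.0175
```

Call:
{"name": "drive_tool", "arguments": {
  "commands": [
    {"x": 0,"y": 2.3,"z": -9.9,"turn": 0,"hand": -1},
    {"x": 0,"y": 6.8,"z": -18.8,"turn": 0,"hand": -1},
    {"x": 0,"y": 13.9,"z": -25.9,"turn": 0,"hand": -1},
    {"x": 0,"y": 22.8,"z": -30.4,"turn": 0,"hand": -1},
    {"x": 0,"y": 32.7,"z": -32,"turn": 0,"hand": -1},
    {"x": 0,"y": 42.6,"z": -30.4,"turn": 0,"hand": -1},
    {"x": 0,"y": 51.5,"z": -25.9,"turn": 0,"hand": -1},
    {"x": 0,"y": 58.6,"z": -18.8,"turn": 0,"hand": -1},
    {"x": 0,"y": 63.1,"z": -9.9,"turn": 0,"hand": -1},
    {"x": 0,"y": 64.7,"z": 0,"turn": 0,"hand": -1},
    {"x": 0,"y": 63.1,"z": 9.9,"turn": 0,"hand": -1},
    {"x": 0,"y": 58.6,"z": 18.8,"turn": 0,"hand": -1},
    {"x": 0,"y": 51.5,"z": 25.9,"turn": 0,"hand": -1},
    {"x": 0,"y": 42.6,"z": 30.4,"turn": 0,"hand": -1},
    {"x": 0,"y": 32.7,"z": 32,"turn": 0,"hand": -1},
    {"x": 0,"y": 22.8,"z": 30.4,"turn": 0,"hand": -1},
    {"x": 0,"y": 13.9,"z": 25.9,"turn": 0,"hand": -1},
    {"x": 0,"y": 6.8,"z": 18.8,"turn": 0,"hand": -1},
    {"x": 0,"y": 2.3,"z": 9.9,"turn": 0,"hand": -1},
    {"x": 0,"y": 0.7,"z": 0,"turn": 0,"hand": -1}
  ]
}}

```text
time: 11.28
tcp_pos: [0.4372, -0.0431, 0.0668]
orientation: [0.001, 0.734, 0.679, 0.001]
wrist_force: [12.1, 8.8, -4.7]
width: 0.0172
```

Run:
```python
from h import *
from workcell import *
s=state();print(s["time"],s["tcp_pos"],s["wrist_force"])
for n in("top","scene"):
    c=capture(n);W=cloud(c);d=(c["pixels"].max(-1)<70)&(abs(W[...,0]-.457)<.018)&(abs(W[...,1]-.157)<.018)&(W[...,2]>.18);q=W[d]
    if len(q):print(n,len(q),np.percentile(q[:,2],[5,50,95]))
    np.savez(n+"b.npz",**c)
```

```text
11.275 [ 0.43719413 -0.04308306  0.0667976 ] [12.14567465  8.84229113 -4.71899008]
top 183 [0.19924861 0.21032289 0.21335091]
scene 94 [0.19049547 0.20522901 0.2111094 ]
```

Call:
{"name": "drive_tool", "arguments": {
  "commands": [
    {"x": 0,"y": 2.6,"z": -9.9,"turn": 0,"hand": -1},
    {"x": 0,"y": 7.1,"z": -18.8,"turn": 0,"hand": -1},
    {"x": 0,"y": 14.2,"z": -25.9,"turn": 0,"hand": -1},
    {"x": 0,"y": 23.1,"z": -30.4,"turn": 0,"hand": -1},
    {"x": 0,"y": 33,"z": -32,"turn": 0,"hand": -1},
    {"x": 0,"y": 42.9,"z": -30.4,"turn": 0,"hand": -1},
    {"x": 0,"y": 51.8,"z": -25.9,"turn": 0,"hand": -1},
    {"x": 0,"y": 58.9,"z": -18.8,"turn": 0,"hand": -1},
    {"x": 0,"y": 63.4,"z": -9.9,"turn": 0,"hand": -1},
    {"x": 0,"y": 65,"z": 0,"turn": 0,"hand": -1},
    {"x": 0,"y": 63.4,"z": 9.9,"turn": 0,"hand": -1},
    {"x": 0,"y": 58.9,"z": 18.8,"turn": 0,"hand": -1},
    {"x": 0,"y": 51.8,"z": 25.9,"turn": 0,"hand": -1},
    {"x": 0,"y": 42.9,"z": 30.4,"turn": 0,"hand": -1},
    {"x": 0,"y": 33,"z": 32,"turn": 0,"hand": -1},
    {"x": 0,"y": 23.1,"z": 30.4,"turn": 0,"hand": -1},
    {"x": 0,"y": 14.2,"z": 25.9,"turn": 0,"hand": -1},
    {"x": 0,"y": 7.1,"z": 18.8,"turn": 0,"hand": -1},
    {"x": 0,"y": 2.6,"z": 9.9,"turn": 0,"hand": -1},
    {"x": 0,"y": 1,"z": 0,"turn": 0,"hand": -1}
  ]
}}

```text
time: 13.88
tcp_pos: [0.4373, -0.0431, 0.0662]
orientation: [-0.0, 0.734, 0.679, 0.001]
wrist_force: [5.7, 8.4, -5.0]
width: 0.0171
```

Call:
{"name": "drive_tool", "arguments": {
  "commands": [
    {"x": 0,"y": 1.6,"z": -9.9,"turn": 0,"hand": -1},
    {"x": 0,"y": 6.1,"z": -18.8,"turn": 0,"hand": -1},
    {"x": 0,"y": 13.2,"z": -25.9,"turn": 0,"hand": -1},
    {"x": 0,"y": 22.1,"z": -30.4,"turn": 0,"hand": -1},
    {"x": 0,"y": 32,"z": -32,"turn": 0,"hand": -1},
    {"x": 0,"y": 41.9,"z": -30.4,"turn": 0,"hand": -1},
    {"x": 0,"y": 50.8,"z": -25.9,"turn": 0,"hand": -1},
    {"x": 0,"y": 57.9,"z": -18.8,"turn": 0,"hand": -1},
    {"x": 0,"y": 62.4,"z": -9.9,"turn": 0,"hand": -1},
    {"x": 0,"y": 64,"z": 0,"turn": 0,"hand": -1},
    {"x": 0,"y": 62.4,"z": 9.9,"turn": 0,"hand": -1},
    {"x": 0,"y": 57.9,"z": 18.8,"turn": 0,"hand": -1},
    {"x": 0,"y": 50.8,"z": 25.9,"turn": 0,"hand": -1},
    {"x": 0,"y": 41.9,"z": 30.4,"turn": 0,"hand": -1},
    {"x": 0,"y": 32,"z": 32,"turn": 0,"hand": -1},
    {"x": 0,"y": 22.1,"z": 30.4,"turn": 0,"hand": -1},
    {"x": 0,"y": 13.2,"z": 25.9,"turn": 0,"hand": -1},
    {"x": 0,"y": 6.1,"z": 18.8,"turn": 0,"hand": -1},
    {"x": 0,"y": 1.6,"z": 9.9,"turn": 0,"hand": -1},
    {"x": 0,"y": 0,"z": 0,"turn": 0,"hand": -1}
  ]
}}

```text
time: 16.38
tcp_pos: [0.4373, -0.0431, 0.0662]
orientation: [-0.0, 0.734, 0.679, 0.0]
wrist_force: [5.9, 9.2, -5.7]
width: 0.0172
```

Call:
{"name": "drive_tool", "arguments": {
  "commands": [
    {"x": 0,"y": 0.7,"z": -6.7,"turn": 0,"hand": -1},
    {"x": 0,"y": 2.8,"z": -13,"turn": 0,"hand": -1},
    {"x": 0,"y": 6.1,"z": -18.8,"turn": 0,"hand": -1},
    {"x": 0,"y": 10.2,"z": -23.4,"turn": 0,"hand": -1},
    {"x": 0,"y": 10.2,"z": -23.4,"turn": 0,"hand": -1}
  ]
}}

```text
time: 17.0
tcp_pos: [0.4474, -0.044, 0.0899]
orientation: [-0.001, 0.734, 0.679, 0.0]
wrist_force: [-8.5, 9.3, 12.0]
width: 0.017
```

Run:
```python
from h import *
from workcell import *
s=state();print(s["time"],s["tcp_pos"],s["wrist_force"])
c=capture("top");np.savez("topc.npz",**c)
# notch phase from ring-top depth, compared with the start
ax=np.array([.531,.104])
for n in("top","topc"):
    c=load(n);W=cloud(c);d=W[...,:2]-ax;r=np.hypot(d[...,0],d[...,1])
    m=(r>.089)&(r<.096)&(W[...,2]<.13)&(W[...,2]>0.0)
    th=np.degrees(np.arctan2(d[...,1],d[...,0]))[m];low=W[...,2][m]<.108
    ph=np.angle(np.exp(1j*np.radians(12*th[low])).mean());print(n,m.sum(),low.mean(),"phase deg",np.degrees(ph)/12)
a=np.vstack([cv2.resize(load(n)["pixels"][185:305,200:345],None,fx=4,fy=2.5*1)[:,:] if 0 else cv2.resize(load(n)["pixels"][190:300,205:335],None,fx=2.7,fy=2.7,interpolation=2) for n in("top","topc")])
cv2.imwrite("pics/cmp.png",a[:,:,::-1]);print(a.shape)
```

```text
17.0 [ 0.44743559 -0.0439649   0.08994297] [-8.49780044  9.25659111 11.99087524]
top 747 0.19812583668005354 phase deg -4.239638801203135
topc 481 0.10810810810810811 phase deg -14.322449686740015
(594, 351, 3)
```

Call:
{"name": "drive_tool", "arguments": {
  "commands": [
    {"x": 0,"y": 10,"z": 0,"turn": 0,"hand": 0.2},
    {"x": 0,"y": 0,"z": 0,"turn": 0,"hand": 0.4},
    {"x": 0,"y": 0,"z": -20,"turn": 0,"hand": 1}
  ]
}}

```text
time: 17.42
tcp_pos: [0.446, -0.0444, 0.1086]
orientation: [-0.001, 0.734, 0.679, -0.001]
wrist_force: [-0.1, 0.3, 0.8]
width: 0.0709
```

I typed y:10 in the first row by mistake, which may have nudged the handle. I'll check it from above.

Call:
{"name": "drive_tool", "arguments": {
  "commands": [
    {"x": 0,"y": 0,"z": -50,"turn": 0,"hand": 1},
    {"x": 25,"y": 0,"z": -100,"turn": 0,"hand": 1},
    {"x": 75,"y": 0,"z": -145,"turn": 0,"hand": 1},
    {"x": 130,"y": -3,"z": -165,"turn": 0,"hand": 1},
    {"x": 130,"y": -3,"z": -165,"turn": 0,"hand": 1}
  ]
}}

```text
time: 18.05
tcp_pos: [0.4545, 0.0881, 0.2763]
orientation: [0.001, 0.733, 0.68, 0.001]
wrist_force: [0.6, -0.6, 0.4]
width: 0.0855
```

```bash
python3 look.py w3
python3 - <<'E'
from h import *
ax=np.array([.531,.104])
for n in("w1","w3","w2"):
    c=load(n);W=cloud(c);d=W[...,:2]-ax;r=np.hypot(d[...,0],d[...,1]);th=np.degrees(np.arctan2(d[...,1],d[...,0]))
    m=(r>.088)&(r<.096)&(W[...,2]<.13)&(W[...,2]>0)
    H,_=np.histogram(th[m&(W[...,2]<.1085)],bins=np.arange(-180,181,1));A,_=np.histogram(th[m],bins=np.arange(-180,181,1))
    f=H/np.maximum(A,1);f[A<4]=0;i=np.where(f>.5)[0]
    g=np.split(i,np.where(np.diff(i)>2)[0]+1);print(n,[(int(a[0]-180),int(a[-1]-179)) for a in g if len(a)])
    v,u=np.mgrid[:480,:640]
    q=W[(c["pixels"].max(-1)<70)&(W[...,1]<-.015)&(W[...,1]>-.075)&(W[...,2]>.06)&(W[...,2]<.13)]
    print("handle hi",np.percentile(q,[2,50,98],axis=0).round(4).tolist())
E
```

```text
18.05 [0.45445011 0.08808455 0.27627785] [ 0.02 -0.1   1.62  0.    1.61  0.1 ] [ 0.64 -0.65  0.36]
knob 1897 [0.20963439 0.21140886 0.21238255] ((0.4575609266757965, 0.15581092238426208), 0.013001646846532822)
handle 792 [ 0.4496851  -0.04161198  0.10795807] [ 0.43965069 -0.0692085   0.09599065] [ 0.45936508 -0.01189122  0.11126031]
w1 [(-151, -150), (-123, -122), (20, 21), (50, 51), (80, 87), (110, 118), (129, 130), (140, 153), (178, 179)]
handle hi [[0.0644, -0.0655, 0.0632], [0.4434, -0.0265, 0.1037], [0.4557, -0.018, 0.1068]]
w3 [(-151, -150), (-124, -120), (80, 81), (110, 111)]
handle hi [[0.4411, -0.0672, 0.1008], [0.4497, -0.0417, 0.108], [0.4584, -0.0199, 0.1102]]
w2 [(-155, -150), (-126, -120), (-91, -90), (171, 175)]
handle hi [[0.4381, -0.0674, 0.0995], [0.4465, -0.0427, 0.105], [0.455, -0.0199, 0.107]]
```

View pics/w3.png

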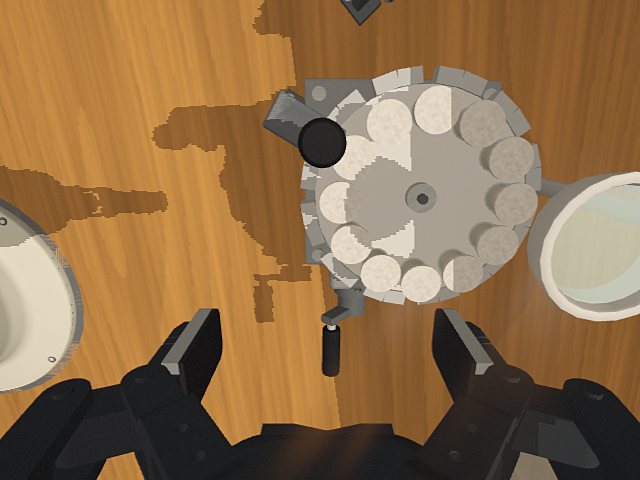

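Knob (322,142) is up, with its top at 0.2114. The handle (331,350) is only ~8° past the start angle, which is acceptable. Now over the knob with the fingers shut.

Call:
{"name": "drive_tool", "arguments": {
  "commands": [
    {"x": 35,"y": -2,"z": 0,"turn": 0,"hand": -1},
    {"x": 70,"y": -2,"z": 0,"turn": 0,"hand": -1},
    {"x": 70,"y": -2,"z": 0,"turn": 0,"hand": -1},
    {"x": 70,"y": -2,"z": 20,"turn": 0,"hand": -1},
    {"x": 70,"y": -2,"z": 40,"turn": 0,"hand": -1},
    {"x": 70,"y": -2,"z": 51,"turn": 0,"hand": -1},
    {"x": 70,"y": -2,"z": 53,"turn": 0,"hand": -1},
    {"x": 70,"y": -2,"z": 53,"turn": 0,"hand": -1}
  ]
}}

```text
time: 19.1
tcp_pos: [0.4586, 0.1548, 0.2217]
orientation: [0.0, 0.735, 0.678, 0.0]
wrist_force: [0.7, -0.1, 0.4]
width: -0.0
```

Call:
{"name": "drive_tool", "arguments": {
  "commands": [
    {"x": 3,"y": -1,"z": 1,"turn": 0,"hand": -1},
    {"x": 3,"y": -1,"z": 3,"turn": 0,"hand": -1},
    {"x": 3,"y": -1,"z": 5,"turn": 0,"hand": -1},
    {"x": 3,"y": -1,"z": 5,"turn": 0,"hand": -1}
  ]
}}

```text
time: 19.6
tcp_pos: [0.4577, 0.1583, 0.2162]
orientation: [-0.0, 0.734, 0.679, 0.0]
wrist_force: [2.2, 0.1, 2.4]
width: -0.0
```

Call:
{"name": "drive_tool", "arguments": {
  "commands": [
    {"x": 0,"y": 0,"z": 1.5,"turn": 0,"hand": -1},
    {"x": 0,"y": 0,"z": 3,"turn": 0,"hand": -1},
    {"x": 0,"y": 0,"z": 3,"turn": 0,"hand": -1}
  ]
}}

```text
time: 19.98
tcp_pos: [0.4577, 0.1583, 0.213]
orientation: [-0.0, 0.734, 0.679, -0.0]
wrist_force: [0.3, 1.1, 2.3]
width: 0.0001
```

Call:
{"name": "drive_tool", "arguments": {
  "commands": [
    {"x": 0,"y": 0,"z": 1.5,"turn": 0,"hand": -1},
    {"x": 0,"y": 0,"z": 3,"turn": 0,"hand": -1},
    {"x": 0,"y": 0,"z": 3,"turn": 0,"hand": -1}
  ]
}}

```text
time: 20.35
tcp_pos: [0.4576, 0.1582, 0.21]
orientation: [-0.0, 0.734, 0.679, -0.0]
wrist_force: [1.1, -0.5, 2.0]
width: -0.0002
```

Call:
{"name": "drive_tool", "arguments": {
  "commands": [
    {"x": 0,"y": 0,"z": 1,"turn": 0,"hand": -1},
    {"x": 0,"y": 0,"z": 2,"turn": 0,"hand": -1},
    {"x": 0,"y": 0,"z": 2,"turn": 0,"hand": -1}
  ]
}}

```text
time: 20.72
tcp_pos: [0.4578, 0.1583, 0.2089]
orientation: [0.0, 0.734, 0.679, 0.0]
wrist_force: [-2.0, 0.2, 12.3]
width: -0.0001
```

Call:
{"name": "drive_tool", "arguments": {
  "commands": [
    {"x": 0,"y": 0,"z": -30,"turn": 0,"hand": -1},
    {"x": 0,"y": 0,"z": -65,"turn": 0,"hand": 1},
    {"x": -35,"y": 0,"z": -65,"turn": 0,"hand": 1},
    {"x": -70,"y": 0,"z": -65,"turn": 0,"hand": 1},
    {"x": -70,"y": 0,"z": -65,"turn": 0,"hand": 1}
  ]
}}

```text
time: 21.35
tcp_pos: [0.4519, 0.0869, 0.273]
orientation: [-0.0, 0.735, 0.678, -0.0]
wrist_force: [-0.6, -0.8, -0.3]
width: 0.0721
```

```bash
python3 look.py w4
python3 - <<'E'
from h import *
c=load("w4");W=cloud(c)
q=W[(c["pixels"].max(-1)<70)&(W[...,1]<-.015)&(W[...,1]>-.075)&(W[...,2]>.06)&(W[...,2]<.13)]
print("handle",np.percentile(q,[2,50,98],axis=0).round(4).tolist())
E
```

```text
21.35 [0.4519495  0.08690062 0.27298396] [ 0.02 -0.1   1.63 -0.    1.61  0.1 ] [-0.62 -0.83 -0.27]
knob 1749 [0.19677153 0.19849028 0.19953853] ((0.4576243460178375, 0.15588344633579254), 0.013034823350608349)
handle 807 [ 0.44969977 -0.04164893  0.1080593 ] [ 0.44028608 -0.0688579   0.09542321] [ 0.45921614 -0.01115592  0.11097489]
handle [[0.4414, -0.0671, 0.1004], [0.4497, -0.0417, 0.1081], [0.4582, -0.0198, 0.1103]]
```

The plunger is home: knob top 0.1985, as at the start. For the easing I'll straddle the handle with the jaws half open and push it +x with one flat pad, which keeps the force reading clean.

Call:
{"name": "drive_tool", "arguments": {
  "commands": [
    {"x": -60,"y": 9,"z": 0,"turn": 0,"hand": 0},
    {"x": -115,"y": 17,"z": 20,"turn": 0,"hand": 0},
    {"x": -131,"y": 17,"z": 60,"turn": 0,"hand": 0},
    {"x": -131,"y": 17,"z": 105,"turn": 0,"hand": 0},
    {"x": -131,"y": 17,"z": 145,"turn": 0,"hand": 0},
    {"x": -131,"y": 17,"z": 170,"turn": 0,"hand": 0},
    {"x": -131,"y": 17,"z": 180,"turn": 0,"hand": 0},
    {"x": -131,"y": 17,"z": 180,"turn": 0,"hand": 0},
    {"x": -131,"y": 17,"z": 180,"turn": 0,"hand": 0}
  ]
}}

```text
time: 22.52
tcp_pos: [0.4594, -0.0434, 0.0942]
orientation: [0.001, 0.734, 0.679, 0.0]
wrist_force: [-0.1, -1.2, 0.3]
width: 0.0429
```

Call:
{"name": "drive_tool", "arguments": {
  "commands": [
    {"x": 0,"y": 0.7,"z": 0,"turn": 0,"hand": 0},
    {"x": 0,"y": 1.4,"z": 0,"turn": 0,"hand": 0},
    {"x": 0,"y": 2.1,"z": 0,"turn": 0,"hand": 0}
  ]
}}

```text
time: 22.9
tcp_pos: [0.461, -0.0437, 0.0934]
orientation: [0.0, 0.735, 0.679, 0.0]
wrist_force: [0.4, 0.5, -0.0]
width: 0.0425
```

Call:
{"name": "drive_tool", "arguments": {
  "commands": [
    {"x": 0,"y": 0.5,"z": 0,"turn": 0,"hand": 0},
    {"x": 0,"y": 1,"z": 0,"turn": 0,"hand": 0},
    {"x": 0,"y": 1.5,"z": 0,"turn": 0,"hand": 0}
  ]
}}

```text
time: 23.28
tcp_pos: [0.4618, -0.0437, 0.0929]
orientation: [-0.001, 0.734, 0.679, -0.0]
wrist_force: [-5.0, 0.1, -0.4]
width: 0.0426
```

Call:
{"name": "drive_tool", "arguments": {
  "commands": [
    {"x": 0,"y": 0.5,"z": 0,"turn": 0,"hand": 0},
    {"x": 0,"y": 1,"z": 0,"turn": 0,"hand": 0},
    {"x": 0,"y": 1.5,"z": 0,"turn": 0,"hand": 0}
  ]
}}

```text
time: 23.65
tcp_pos: [0.4633, -0.0438, 0.0929]
orientation: [-0.001, 0.734, 0.679, -0.0]
wrist_force: [-5.4, -0.0, 1.5]
width: 0.0427
```

Call:
{"name": "drive_tool", "arguments": {
  "commands": [
    {"x": 0,"y": 0.5,"z": 0,"turn": 0,"hand": 0},
    {"x": 0,"y": 1,"z": 0,"turn": 0,"hand": 0}
  ]
}}

```text
time: 23.9
tcp_pos: [0.4644, -0.0439, 0.093]
orientation: [-0.001, 0.734, 0.679, -0.0]
wrist_force: [-4.7, -0.7, 0.9]
width: 0.0423
```

Call:
{"name": "drive_tool", "arguments": {
  "commands": [
    {"x": 0,"y": 0.5,"z": 0,"turn": 0,"hand": 0},
    {"x": 0,"y": 1,"z": 0,"turn": 0,"hand": 0}
  ]
}}

```text
time: 24.15
tcp_pos: [0.4655, -0.044, 0.093]
orientation: [-0.0, 0.734, 0.679, -0.0]
wrist_force: [-5.1, 0.5, 0.4]
width: 0.0425
```

Call:
{"name": "drive_tool", "arguments": {
  "commands": [
    {"x": 0,"y": 0.5,"z": 0,"turn": 0,"hand": 0},
    {"x": 0,"y": 0.9,"z": 0,"turn": 0,"hand": 0}
  ]
}}

```text
time: 24.4
tcp_pos: [0.4667, -0.0441, 0.0932]
orientation: [-0.0, 0.734, 0.679, -0.0]
wrist_force: [-4.2, -0.9, 0.0]
width: 0.0426
```

Call:
{"name": "drive_tool", "arguments": {
  "commands": [
    {"x": 0,"y": 0.5,"z": 0,"turn": 0,"hand": 0},
    {"x": 0,"y": 1,"z": 0,"turn": 0,"hand": 0}
  ]
}}

```text
time: 24.65
tcp_pos: [0.4678, -0.0442, 0.0932]
orientation: [0.0, 0.734, 0.679, 0.0]
wrist_force: [-4.3, -0.2, 0.7]
width: 0.0429
```

Call:
{"name": "drive_tool", "arguments": {
  "commands": [
    {"x": 0,"y": 0.5,"z": 0,"turn": 0,"hand": 0},
    {"x": 0,"y": 1,"z": 0,"turn": 0,"hand": 0}
  ]
}}

```text
time: 24.9
tcp_pos: [0.4688, -0.0443, 0.0932]
orientation: [-0.0, 0.734, 0.679, 0.0]
wrist_force: [-4.5, -1.0, 0.0]
width: 0.043
```

Call:
{"name": "drive_tool", "arguments": {
  "commands": [
    {"x": 0,"y": 0.5,"z": 0,"turn": 0,"hand": 0},
    {"x": 0,"y": 1,"z": 0,"turn": 0,"hand": 0}
  ]
}}

```text
time: 25.15
tcp_pos: [0.4698, -0.0443, 0.0932]
orientation: [-0.0, 0.734, 0.679, 0.0]
wrist_force: [-3.9, -2.4, 0.5]
width: 0.0428
```

Call:
{"name": "drive_tool", "arguments": {
  "commands": [
    {"x": 0,"y": 0.5,"z": 0,"turn": 0,"hand": 0},
    {"x": 0,"y": 1,"z": 0,"turn": 0,"hand": 0}
  ]
}}

```text
time: 25.4
tcp_pos: [0.4708, -0.0445, 0.0932]
orientation: [-0.0, 0.734, 0.679, 0.0]
wrist_force: [-4.8, -1.5, 0.6]
width: 0.0428
```

Call:
{"name": "drive_tool", "arguments": {
  "commands": [
    {"x": 0,"y": 0.5,"z": 0,"turn": 0,"hand": 0},
    {"x": 0,"y": 1,"z": 0,"turn": 0,"hand": 0}
  ]
}}

```text
time: 25.65
tcp_pos: [0.4718, -0.0445, 0.0932]
orientation: [-0.0, 0.734, 0.679, 0.0]
wrist_force: [-4.1, -1.7, 0.5]
width: 0.0429
```

Call:
{"name": "drive_tool", "arguments": {
  "commands": [
    {"x": 0,"y": 0.5,"z": 0,"turn": 0,"hand": 0},
    {"x": 0,"y": 1,"z": 0,"turn": 0,"hand": 0}
  ]
}}

```text
time: 25.9
tcp_pos: [0.4728, -0.0446, 0.0932]
orientation: [-0.0, 0.734, 0.679, 0.0]
wrist_force: [-4.0, -2.1, 0.2]
width: 0.0428
```

Call:
{"name": "drive_tool", "arguments": {
  "commands": [
    {"x": 0,"y": 0.5,"z": 0,"turn": 0,"hand": 0},
    {"x": 0,"y": 1,"z": 0,"turn": 0,"hand": 0}
  ]
}}

```text
time: 26.15
tcp_pos: [0.4738, -0.0447, 0.0932]
orientation: [-0.0, 0.734, 0.679, 0.0]
wrist_force: [-3.9, -1.9, 0.4]
width: 0.0427
```

Call:
{"name": "drive_tool", "arguments": {
  "commands": [
    {"x": 0,"y": 0.5,"z": 0,"turn": 0,"hand": 0},
    {"x": 0,"y": 1,"z": 0,"turn": 0,"hand": 0}
  ]
}}

```text
time: 26.4
tcp_pos: [0.4748, -0.0447, 0.0932]
orientation: [-0.0, 0.734, 0.679, 0.0]
wrist_force: [-4.4, -3.3, -0.3]
width: 0.0426
```

Call:
{"name": "drive_tool", "arguments": {
  "commands": [
    {"x": 0,"y": 0.5,"z": 0,"turn": 0,"hand": 0},
    {"x": 0,"y": 1,"z": 0,"turn": 0,"hand": 0}
  ]
}}

```text
time: 26.65
tcp_pos: [0.4758, -0.0448, 0.0932]
orientation: [-0.0, 0.734, 0.679, 0.0]
wrist_force: [-5.6, -2.1, 1.7]
width: 0.0429
```

Call:
{"name": "drive_tool", "arguments": {
  "commands": [
    {"x": 0,"y": 0.2,"z": 0,"turn": 0,"hand": 0},
    {"x": 0,"y": 0.4,"z": 0,"turn": 0,"hand": 0}
  ]
}}

```text
time: 26.9
tcp_pos: [0.4761, -0.0449, 0.0932]
orientation: [-0.0, 0.734, 0.679, -0.0]
wrist_force: [-4.6, -2.9, 0.6]
width: 0.0427
```

Run:
```python
from workcell import *
s=state();print(s["time"],s["tcp_pos"],s["wrist_force"],s["moment"])
```

```text
26.9 [ 0.47612701 -0.04486057  0.09319972] [-4.60369043 -2.92354962  0.55095202] [-0.44003292  0.61073825 -0.00530455]
```

Call:
{"name": "drive_tool", "arguments": {
  "commands": [
    {"x": 0,"y": 0.4,"z": 0,"turn": 0,"hand": 0},
    {"x": 0,"y": 0.8,"z": 0,"turn": 0,"hand": 0}
  ]
}}

```text
time: 27.15
tcp_pos: [0.477, -0.0449, 0.0932]
orientation: [-0.0, 0.734, 0.679, 0.0]
wrist_force: [-3.3, -2.9, 0.7]
width: 0.0427
```

Still free (about 4 N drag).

Call:
{"name": "drive_tool", "arguments": {
  "commands": [
    {"x": 0,"y": 0.5,"z": 0,"turn": 0,"hand": 0},
    {"x": 0,"y": 1,"z": 0,"turn": 0,"hand": 0}
  ]
}}

```text
time: 27.4
tcp_pos: [0.478, -0.045, 0.0932]
orientation: [-0.0, 0.734, 0.679, 0.0]
wrist_force: [-3.6, -3.1, 0.4]
width: 0.0426
```

Call:
{"name": "drive_tool", "arguments": {
  "commands": [
    {"x": 0,"y": 0.5,"z": 0,"turn": 0,"hand": 0},
    {"x": 0,"y": 1,"z": 0,"turn": 0,"hand": 0}
  ]
}}

```text
time: 27.65
tcp_pos: [0.4789, -0.0451, 0.0932]
orientation: [-0.0, 0.734, 0.679, 0.0]
wrist_force: [-4.4, -2.1, 0.6]
width: 0.0427
```

Call:
{"name": "drive_tool", "arguments": {
  "commands": [
    {"x": 0,"y": 0.5,"z": 0,"turn": 0,"hand": 0},
    {"x": 0,"y": 1,"z": 0,"turn": 0,"hand": 0}
  ]
}}

```text
time: 27.9
tcp_pos: [0.48, -0.0451, 0.0932]
orientation: [-0.0, 0.734, 0.679, 0.0]
wrist_force: [-4.4, -3.1, -0.6]
width: 0.0426
```

Call:
{"name": "drive_tool", "arguments": {
  "commands": [
    {"x": 0,"y": 0.5,"z": 0,"turn": 0,"hand": 0},
    {"x": 0,"y": 1,"z": 0,"turn": 0,"hand": 0}
  ]
}}

```text
time: 28.15
tcp_pos: [0.4809, -0.0452, 0.0932]
orientation: [-0.0, 0.734, 0.679, 0.0]
wrist_force: [-3.3, -2.4, 0.5]
width: 0.0428
```

Call:
{"name": "drive_tool", "arguments": {
  "commands": [
    {"x": 0,"y": 0.5,"z": 0,"turn": 0,"hand": 0},
    {"x": 0,"y": 1,"z": 0,"turn": 0,"hand": 0}
  ]
}}

```text
time: 28.4
tcp_pos: [0.4819, -0.0453, 0.0932]
orientation: [-0.0, 0.734, 0.679, 0.0]
wrist_force: [-4.1, -2.6, 0.7]
width: 0.0426
```

Call:
{"name": "drive_tool", "arguments": {
  "commands": [
    {"x": 0,"y": 0.5,"z": 0,"turn": 0,"hand": 0},
    {"x": 0,"y": 1,"z": 0,"turn": 0,"hand": 0}
  ]
}}

```text
time: 28.65
tcp_pos: [0.4829, -0.0454, 0.0932]
orientation: [-0.0, 0.734, 0.679, -0.0]
wrist_force: [-5.6, -3.1, 0.5]
width: 0.0426
```

Call:
{"name": "drive_tool", "arguments": {
  "commands": [
    {"x": 0,"y": 0.3,"z": 0,"turn": 0,"hand": 0},
    {"x": 0,"y": 0.6,"z": 0,"turn": 0,"hand": 0}
  ]
}}

```text
time: 28.9
tcp_pos: [0.4834, -0.0454, 0.0931]
orientation: [-0.0, 0.734, 0.679, -0.0]
wrist_force: [-5.0, -3.7, 0.8]
width: 0.0428
```

Call:
{"name": "drive_tool", "arguments": {
  "commands": [
    {"x": 0,"y": 0.3,"z": 0,"turn": 0,"hand": 0},
    {"x": 0,"y": 0.6,"z": 0,"turn": 0,"hand": 0}
  ]
}}

```text
time: 29.15
tcp_pos: [0.484, -0.0455, 0.0931]
orientation: [-0.0, 0.734, 0.679, -0.0]
wrist_force: [-4.3, -3.2, -0.2]
width: 0.0426
```

Call:
{"name": "drive_tool", "arguments": {
  "commands": [
    {"x": 0,"y": 0.4,"z": 0,"turn": 0,"hand": 0},
    {"x": 0,"y": 0.8,"z": 0,"turn": 0,"hand": 0}
  ]
}}

```text
time: 29.4
tcp_pos: [0.4847, -0.0455, 0.0931]
orientation: [-0.0, 0.734, 0.679, -0.0]
wrist_force: [-5.4, -2.9, 0.1]
width: 0.0426
```

Call:
{"name": "drive_tool", "arguments": {
  "commands": [
    {"x": 0,"y": 0.3,"z": 0,"turn": 0,"hand": 0},
    {"x": 0,"y": 0.6,"z": 0,"turn": 0,"hand": 0}
  ]
}}

```text
time: 29.65
tcp_pos: [0.4853, -0.0456, 0.0931]
orientation: [-0.0, 0.734, 0.679, -0.0]
wrist_force: [-5.8, -2.4, -0.6]
width: 0.043
```

Call:
{"name": "drive_tool", "arguments": {
  "commands": [
    {"x": 0,"y": 0.3,"z": 0,"turn": 0,"hand": 0},
    {"x": 0,"y": 0.6,"z": 0,"turn": 0,"hand": 0}
  ]
}}

```text
time: 29.9
tcp_pos: [0.4859, -0.0456, 0.0931]
orientation: [-0.0, 0.734, 0.679, -0.0]
wrist_force: [-5.9, -3.0, 0.4]
width: 0.0425
```

Call:
{"name": "drive_tool", "arguments": {
  "commands": [
    {"x": 0,"y": 0.3,"z": 0,"turn": 0,"hand": 0},
    {"x": 0,"y": 0.6,"z": 0,"turn": 0,"hand": 0}
  ]
}}

```text
time: 30.15
tcp_pos: [0.4864, -0.0457, 0.093]
orientation: [-0.0, 0.734, 0.679, -0.0]
wrist_force: [-6.1, -3.1, 0.7]
width: 0.0426
```

Run:
```python
from workcell import *
import numpy as np
F=[];
for i in range(8):
    s=state();F.append(s["wrist_force"]);capture("wrist")
print(s["time"],s["tcp_pos"],np.array(F).round(1).tolist(),np.mean(F,0))
```

```text
30.5 [ 0.4864612  -0.04570596  0.09307234] [[-6.1, -3.1, 0.7], [-6.1, -3.0, 0.4], [-6.6, -4.1, -0.9], [-5.1, -2.8, 0.3], [-6.2, -2.2, 0.3], [-5.6, -4.3, -1.5], [-5.4, -3.7, 0.0], [-6.6, -3.0, 0.1]] [-5.94122568 -3.27717446 -0.06238853]
```

Call:
{"name": "drive_tool", "arguments": {
  "commands": [
    {"x": 0,"y": 0.3,"z": 0,"turn": 0,"hand": 0},
    {"x": 0,"y": 0.6,"z": 0,"turn": 0,"hand": 0}
  ]
}}

```text
time: 30.8
tcp_pos: [0.487, -0.0457, 0.0931]
orientation: [-0.0, 0.734, 0.679, -0.0]
wrist_force: [-6.0, -3.6, 0.5]
width: 0.0429
```

Run:
```python
from workcell import *
import numpy as np
F=[];
for i in range(10):
    s=state();F.append(s["wrist_force"]);capture("wrist")
print(s["time"],s["tcp_pos"],np.mean(F,0),np.std(F,0)/3)
```

```text
31.25 [ 0.48700112 -0.04575914  0.09303733] [-6.22169782 -3.26424381  0.09025276] [0.14828359 0.15398493 0.17193322]
```

Call:
{"name": "drive_tool", "arguments": {
  "commands": [
    {"x": 0,"y": 0.3,"z": 0,"turn": 0,"hand": 0},
    {"x": 0,"y": 0.6,"z": 0,"turn": 0,"hand": 0},
    {"x": 0,"y": 0.8,"z": 0,"turn": 0,"hand": 0}
  ]
}}

```text
time: 31.68
tcp_pos: [0.4877, -0.0458, 0.093]
orientation: [-0.0, 0.734, 0.679, -0.0]
wrist_force: [-6.8, -3.8, 0.1]
width: 0.0424
```

Run:
```python
from workcell import *
import numpy as np
F=[];
for i in range(14):
    s=state();F.append(s["wrist_force"]);capture("wrist")
print(s["time"],s["tcp_pos"],np.mean(F,0),np.std(F,0)/3.7)
```

```text
32.325 [ 0.4877328  -0.04579388  0.09300273] [-6.32225693 -3.11684818 -0.20328986] [0.14017397 0.10611794 0.11290448]
```

Call:
{"name": "drive_tool", "arguments": {
  "commands": [
    {"x": 0,"y": 0.4,"z": 0,"turn": 0,"hand": 0},
    {"x": 0,"y": 0.7,"z": 0,"turn": 0,"hand": 0},
    {"x": 0,"y": 1,"z": 0,"turn": 0,"hand": 0}
  ]
}}

```text
time: 32.75
tcp_pos: [0.4887, -0.0459, 0.093]
orientation: [-0.0, 0.734, 0.679, -0.0]
wrist_force: [-6.2, -3.2, 0.8]
width: 0.0425
```

Run:
```python
from workcell import *
import numpy as np
F=[];
for i in range(14):
    s=state();F.append(s["wrist_force"]);capture("wrist")
print(s["time"],s["tcp_pos"],np.mean(F,0),np.std(F,0)/3.7)
```

```text
33.4 [ 0.48869646 -0.04588059  0.09296855] [-6.83322672 -3.07304151 -0.06101651] [0.10894313 0.09982794 0.10646749]
```

Call:
{"name": "drive_tool", "arguments": {
  "commands": [
    {"x": 0,"y": -3,"z": 0,"turn": 0,"hand": 0},
    {"x": 0,"y": -8,"z": 0,"turn": 0,"hand": 0},
    {"x": 0,"y": -8,"z": 0,"turn": 0,"hand": 0}
  ]
}}

```text
time: 33.83
tcp_pos: [0.481, -0.0451, 0.0933]
orientation: [0.0, 0.734, 0.679, 0.0]
wrist_force: [0.5, -0.6, 0.2]
width: 0.0425
```

Call:
{"name": "drive_tool", "arguments": {
  "commands": [
    {"x": 0,"y": 0,"z": -25,"turn": 0,"hand": 0},
    {"x": 0,"y": 0,"z": -60,"turn": 0,"hand": 0},
    {"x": 20,"y": 0,"z": -110,"turn": 0,"hand": 1},
    {"x": 70,"y": 0,"z": -160,"turn": 0,"hand": 1},
    {"x": 130,"y": -25,"z": -180,"turn": 0,"hand": 1},
    {"x": 130,"y": -25,"z": -180,"turn": 0,"hand": 1},
    {"x": 130,"y": -25,"z": -180,"turn": 0,"hand": 1}
  ]
}}

```text
time: 34.7
tcp_pos: [0.4664, 0.0867, 0.2733]
orientation: [0.0, 0.734, 0.679, 0.0]
wrist_force: [-0.1, -0.1, -0.8]
width: 0.0853
```

```bash
python3 look.py w5
python3 - <<'E'
from h import *
c=load("w5");W=cloud(c)
q=W[(c["pixels"].max(-1)<70)&(W[...,1]<-.015)&(W[...,1]>-.075)&(W[...,2]>.06)&(W[...,2]<.13)]
print("handle",np.percentile(q,[2,50,98],axis=0).round(4).tolist())
E
```

```text
34.7 [0.46641864 0.08671098 0.2732543 ] [ 0.02 -0.07  1.61 -0.    1.61  0.1 ] [-0.12 -0.12 -0.84]
knob 1755 [0.19668155 0.19848964 0.1995114 ] ((0.4575861990451813, 0.15601207315921783), 0.013048448599874973)
handle 715 [ 0.47520027 -0.03773371  0.11427677] [ 0.45984073 -0.07168246  0.08148785] [ 0.48688866 -0.00924656  0.11782892]
handle [[0.4678, -0.0677, 0.1066], [0.4755, -0.0383, 0.1144], [0.4855, -0.0222, 0.1169]]
```

View pics/w5.png

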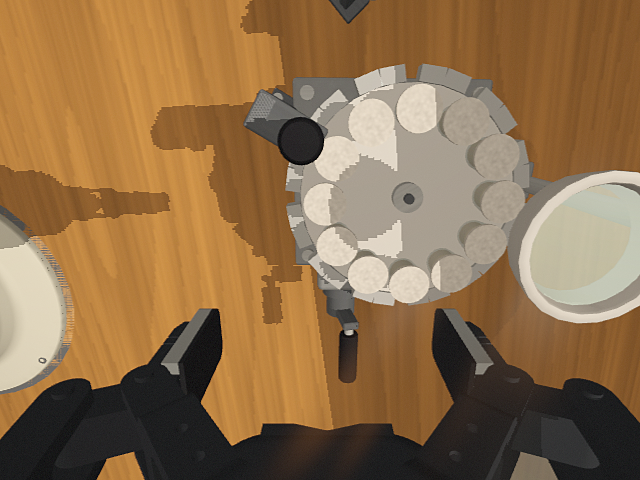

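The knob (301,141) is home and the handle (348,357) stayed where I left it. The robot touches nothing, so I'm handing in.

```bash
python3 -c "
from workcell import *
print(close_job())"
```

```text
the job is handed in; nothing more can be done
None
```

The job is handed in with the plunger home in the next notch and the crank left bearing on it. It took about 35 s of the 72 s; no verdict was reported.

- **What I did:** I lifted the plunger 13 mm and wound the crank four clockwise turns. I pressed the plunger home with about 12 N. Then I eased the crank on, pushing the handle with one open pad, until it read about 2.4 N above its drag. I estimate that puts about 40 N on the plunger.
- **Last checks:** The top of the knob is at 0.1985 m, the same as at the start. The handle stayed where I left it, and the force at the wrist is near zero.
- **A mistake on the way:** A mistyped sideways move while letting go of the handle pushed it about 8° past its start angle. That was before the plunger went down, and it still entered the notch freely.
- **Less sure:** The bearing force is worked out from readings with about 0.5 N of noise each, averaged near the end, against a drag I took as 4 N. The stiffening was gradual rather than sharp. My attempts to measure the notch angle in the pictures were not reliable, so I relied on the crank turns and on the plunger going in.

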